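# Load the carrier shaft into the rotator's lever collet

### The job

Take the round steel shaft with the blue cap from the rack and feed its plain end into the open collet of the bottle rotator drive, past the drag of the spring ball, until it presses firmly (but not hard) home against the depth stop inside, which you must find by feel. Then let go of the shaft and swing the red-knobbed lever fully closed without forcing it, so that the shaft is clamped still bearing on the stop; leave the brass hexagonal shaft, the bottles and everything else where they are.

Things in the scene. Friction and masses are not known exactly. Their poses are not given: they have to be found in the camera images.
- shaft: the wanted round bar: steel, 14 mm diameter, 220 mm long, 0.2 to 0.35 kg. Origin on its axis at mid-length; x runs along it to the plain end (chamfered over the last 6 mm). At the other end a blue cap, 22 mm diameter, from x = -110 to -85 mm. May roll about x. Starts level in one pair of rack saddles, axis 57 mm above the table, plain end roughly to the robot's left (+y)
- shaft_tip (a point): centre of the plain end face of the round shaft (110 mm from its origin along its x)
- hex_shaft: leave alone: brass hexagonal bar, 14 mm across flats, 220 mm long, with a yellow cap of 22 mm diameter, lying in the other pair of saddles, parallel to the round shaft and 90 mm from it. Origin at mid-length, x along the bar
- rack: fixed wooden base 160 x 150 x 12 mm with grey saddles 12 mm thick; origin under its centre, x along the bars. Saddles at x = +65 and -65 mm, y = +45 and -45 mm; notches 15 mm wide, notch floors at z = 50 mm, cheek tops at 58 mm. Between the saddles a bar is free underneath down to z = 12 mm
- drive: rotator drive, fixed: white housing 120 (x) x 140 (y) x 160 mm (z), y = -60 to +80 mm, origin on the table, y = feed direction. A steel collet nose, 38 mm diameter, stands out to y = -100 mm; its axis is at x = 0, z = 110 mm. Bore 15.5 mm, funnel mouth 23 mm wide, 8 mm deep. From about 40 mm depth a spring ball drags on the bar (about 2 to 8 N); the stop adds to that and rises steeply
- mouth (a point): centre of the collet's mouth on the collet axis, at the drive's x = 0, y = -100 mm, 110 mm above the table
- stop: the depth stop; the origin is the centre of its fixed lock collar (44 mm wide) on the drive's back, on the collet axis, y = feed direction. It carries a rod set differently each time (black knob behind): the face that the shaft must meet lies 75 to 95 mm inside the mouth, found only by feel. The face is a sprung pad: it gives 3 mm at 2 to 4 N, then is solid; pressing it right down counts as home
- lever (a joint): collet lever on top of the drive, level, turning about the vertical axis through lever_pivot: 0 = open (knob leaning away from the nose), 1.2 rad = fully closed, end of travel (knob towards the nose). Grows counterclockwise from above. Stays where left; takes about 3 to 7 N at the knob; the jaws grip the shaft from about 0.8 rad. Starts between 0 and 0.2
- lever_knob (a point): centre of the upright red knob at the lever's end, 22 mm diameter; the knob spans from 24 mm below this point to 18 mm above it. 100 mm from the pivot axis, 194 mm above the table; the arm under the knob is 14 mm wide with its top 21 mm below this point (173 mm above the table)
- lever_pivot (a point): point on the lever's vertical pivot axis at the height of the knob's centre
- vial0: leave alone: glass sample bottle, 44 mm diameter, 85 mm tall, origin under its centre
- vial1: leave alone: glass sample bottle like vial0
- vial2: leave alone: glass sample bottle like vial0
- mug: leave alone: steel mug, 76 mm diameter, 85 mm tall, origin under its centre
- driver: leave alone: screwdriver lying on the table near the robot
- tub: leave alone: white tub with blue lid, 110 mm diameter, 110 mm tall, origin under its centre
There are look-alikes about, which are no part of the job. There is more than one size of the shaft; the one meant has the size given above.

How it is judged:
By the outcome, as a careful person would: the job done as asked, in the order asked, and still so for the second after the job is handed in, with the robot touching nothing.
It also fails if it takes over 72 s, if anything falls off the work surface, if the arm or the gripper's body presses on something with over 40 N, if the wrist force passes 120 N, or if a joint passes its speed limit or range.

### The arm

A 7-joint arm with a two-finger parallel gripper is mounted at the origin on the work surface. World frame = base frame: x ahead of the robot, y to its left, z up, the work surface at z = 0. Lengths are in m, angles in rad, forces in N, time in s.
With the tool pointing down it reaches from about 0.4 to 0.85 m from the base axis. Payload 4.5 kg.
Tool frame: the origin (TCP) lies midway between the tips of the shut fingers; the grasp point (between the pads) lies 19 mm behind it; z points along the fingers, y is the line along which they close (so a half turn about z gives the same grasp; the last joint's range is limited). The gripper opens to 88 mm and grips with 3 to 60 N. Pads are 18 mm wide; open, the fingers measure 123 mm over their backs; the gripper's body (75 mm by 187 mm) begins 45 mm behind the grasp point.
Start: joints at [1.367, 0.689, -0.195, 1.565, 0.157, 0.902, -0.215], TCP at [0.147, -0.607, 0.218] pointing down, gripper open.
Joint ranges: [-3.01, 3.01], [-0.46, 2.08], [-1.47, 1.51], [0.13, 2.56], [-1, 4.14], [0.04, 2.09], [-2.66, 2.66]. Speed limits (rad/s): [2.57, 2.57, 3.14, 3.14, 3.14, 3.14, 3.14].

### API

Orientations are given as [roll, pitch, yaw] about the fixed x, y, z axes, in that order (R = Rz(yaw) Ry(pitch) Rx(roll)).
In Python, from workcell import robot, get_image, camera_model, job, masks_of, tip_of gives the robot as it stands.
- The arm moves only by the shell command python3 -m handwheel 'ROWS' [OPENING] [FORCE]. ROWS is a JSON object of lists of equal length, an entry for each row: "dp": the shift along the world's x, y, z in mm, a list of three; "twist": the turn about the world's z in rad. In form: {"dp": [[x, y, z], ...], "twist": [twist, ...]}. A call has 1 to 20 rows; each row shifts and turns the commanded pose from where the row before left it; what a row does not reach is not made up. A row lasts 1/8 s, in which the tool goes at most 62.5 mm and 10.7 degrees, less where a joint would pass 70% of its speed; a pose out of reach is approached as far as the arm can. A call with a gripper value outside its range is refused whole. OPENING is the closure, from 0 (fully open) to 1 (shut), set as the call begins (- or left out, the last holds). The fingers move at their own pace and stop on an object; FORCE is the grip in N (left out, the last holds). Time passes only in rows, so rows that do not move let the fingers close. It gives the time, the measured TCP pose, the force, the opening and the grip force at its end, in the units of the state.
- robot.observe(): the state, without advancing time (a new reading comes with each control period).
- get_image(name): name is "side" or "top" or "wrist"; returns the picture (384x512x3 uint8, red, green, blue); there is no depth.
- camera_model(name): a dict with "fx", "fy", "cx", "cy" (pixels), "dist" ([k1, k2, p1, p2, k3] as OpenCV has them; the pictures are not rectified), "T" (4x4, takes a point from camera to world coordinates). Camera axes: x right, y up, looking along -z (the intrinsics and any distortion apply to the point x, -y, -z); pixel columns grow to the right and rows downward; lengths in m; the calibration is good to about 2 mm. A picture is of the moment at which its call begins: read the wrist's pose just before it. camera_model takes no time and is no camera call; for the wrist camera it gives the pose at the moment of the call.
- job.hand_in(): hands the job in; it is judged then, once.
Trained networks look in the newest picture that a camera, given by its name, has taken for a name from the list of things; names that differ only in an ending like _2 or _b are one class to them, and where a whole thing is asked for, a point or a joint stands for the part that bears it (a point fixed in the world has none). Each returns a list of dicts, best first, with "score" (0 to 1); they miss things now and then, are a little off and sometimes report something else, mostly with a low value. They report only what shows in the picture. A call takes as long as a camera call. They do not tell look-alikes from the thing itself.
- masks_of(camera, target): "pixels" (384x512 bool, what is visible of it) and "extent" ([centre column, centre row, width, height] in pixels, round what is visible of it).
- tip_of(camera, target): "xy" ([column, row] in pixels: a listed point, or the origin of a listed thing).
The state is a dict: "t": time; "joint_pos": joint angles; "joint_velocities": joint speeds; "tau": joint torques, N m; "ee_pos": TCP position; "eef_rot": TCP orientation; "ft_force": force on the tool from outside, world axes, zero at the start; "ft_torque": the same for the moment, N m; "opening": opening from 0.0 (shut) to 1.0 (fully open); "grasp_force": force on a finger pad.
Only numpy, scipy, OpenCV 4.12 (cv2) and the standard library are available. Lean on these libraries where they do the work, as an engineer would, in place of code of your own. Each camera call takes 0.05 s, during which the arm holds its last target. There are 200 camera calls.

## Working session

There is one attempt and no reset: what is moved stays moved. The work goes in short steps, Python scripts to look and compute and a shell command to move; the robot and the scene stay as the last step left them, time stands still between calls to the robot, and variables do not carry over. Pictures are saved under pics/ and viewed, at most 13 in all, crops included, and the job is handed in when it is done.

```bash
mkdir -p pics; cat > h.py <<'E'
import numpy as np, cv2
from workcell import robot, get_image, camera_model, job, masks_of, tip_of
def ray(m,uv):
    K=np.array([[m['fx'],0,m['cx']],[0,m['fy'],m['cy']],[0,0,1.]])
    p=cv2.undistortPoints(np.array([[uv]],float),K,np.array(m['dist'],float))[0,0]
    T=np.array(m['T']); d=T[:3,:3]@np.array([p[0],-p[1],-1]); return T[:3,3],d
def at_z(m,uv,z):
    o,d=ray(m,uv); return o+d*(z-o[2])/d[2]
def proj(m,P):
    T=np.array(m['T']); q=T[:3,:3].T@(np.array(P)-T[:3,3]); q=np.array([q[0],-q[1],-q[2]])
    K=np.array([[m['fx'],0,m['cx']],[0,m['fy'],m['cy']],[0,0,1.]])
    return cv2.projectPoints(q[None],np.zeros(3),np.zeros(3),K,np.array(m['dist'],float))[0][0,0]
def tri(obs):
    A=np.zeros((3,3));b=np.zeros(3)
    for m,uv in obs:
        o,d=ray(m,uv);d=d/np.linalg.norm(d);M=np.eye(3)-np.outer(d,d);A+=M;b+=M@o
    P=np.linalg.solve(A,b); return P,[np.round(proj(m,P)-uv,1) for m,uv in obs]
E
python3 - <<'E'
from h import *
np.set_printoptions(precision=3,suppress=True)
for c in ['top','side']:
    im=get_image(c); cv2.imwrite(f'pics/{c}0.png',cv2.resize(im[:,:,::-1],(800,600))); m=camera_model(c)
    print(c,np.array(m['T'])[:3],m['fx'])
    for n in ['shaft','shaft_tip','hex_shaft','rack','drive','mouth','stop','lever_knob','lever_pivot']:
        print(n,[(np.round(r['xy'],1).tolist(),round(r['score'],2)) for r in tip_of(c,n)])
s=robot.observe();print(s['t'],s['ee_pos'],s['eef_rot'])
E
```

```text
top [[-0.021  0.991 -0.13   0.306]
 [-1.    -0.021  0.001  0.029]
 [-0.002  0.13   0.991  1.362]] 423.32889028488387
shaft [([367.9, 272.8], 0.61), ([339.3, 161.1], 0.56), ([251.9, 209.0], 0.42)]
shaft_tip [([406.9, 243.1], 0.9), ([307.5, 172.8], 0.75), ([164.0, 149.8], 0.51), ([178.7, 161.6], 0.46)]
hex_shaft [([348.3, 186.2], 0.87), ([144.9, 155.8], 0.48)]
rack [([339.3, 180.1], 0.61)]
drive [([176.0, 161.6], 0.89), ([254.8, 209.8], 0.28)]
mouth [([207.5, 154.0], 0.75)]
stop [([146.3, 153.4], 0.42)]
lever_knob [([149.1, 178.4], 0.5)]
lever_pivot [([161.8, 146.0], 0.6), ([176.0, 161.4], 0.57), ([348.2, 188.1], 0.54)]
side [[-0.986  0.063 -0.155  0.299]
 [-0.165 -0.5    0.85   1.153]
 [-0.024  0.864  0.504  0.816]] 466.3255349742339
shaft [([369.4, 184.1], 0.87), ([263.6, 179.2], 0.57)]
shaft_tip [([336.9, 166.2], 0.64), ([263.5, 194.2], 0.47)]
hex_shaft [([288.8, 178.3], 0.55)]
rack [([272.7, 191.1], 0.94)]
drive [([219.5, 288.6], 0.59)]
mouth []
stop [([209.6, 275.3], 0.7), ([185.9, 224.8], 0.38)]
lever_knob [([247.0, 242.6], 0.8)]
lever_pivot [([218.6, 224.6], 0.83)]
1.0 [ 0.147 -0.607  0.218] [ 3.141 -0.     0.238]
```

View pics/top0.png

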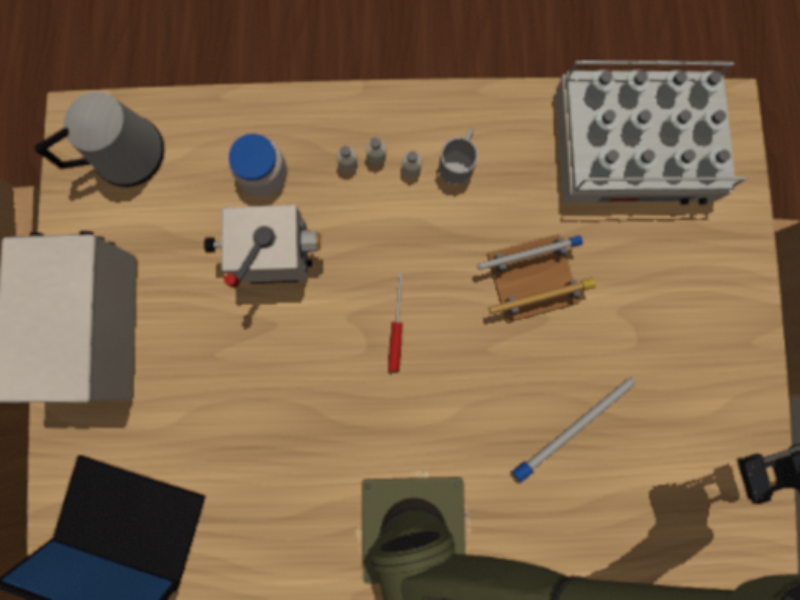

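View pics/side0.png

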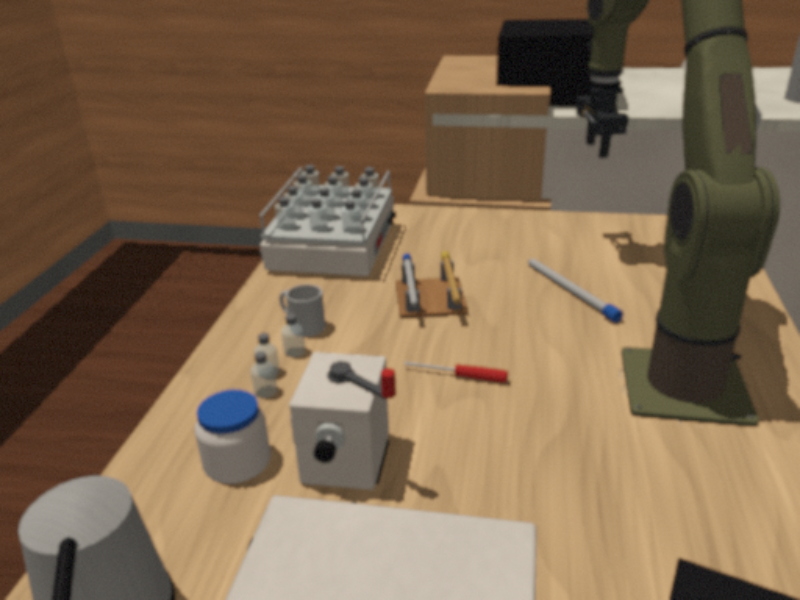

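The top picture shows two blue-capped bars. One lies in the rack (cap at about 577,241, plain end 480,264 in the 800-px view). A longer, thicker one lies on the table (cap 522,472, end 632,381). The rack one fits the description. I'll measure both and make a crop to confirm.

```bash
python3 - <<'E'
from h import *
np.set_printoptions(precision=4,suppress=True)
k=1.5625
m=camera_model('top'); s=camera_model('side')
for n,a,z in [('rack tip',(480,265),.057),('rack cap end',(582,240),.057),('tbl tip',(632,381),.009),('tbl cap',(514,477),.013),('hex tip',(490,311),.057),('hexcap',(595,283),.057),('noseface',(318,240),.11),('nose root',(303,241),.11),('knob',(232,280),.21),('pivot',(263,237),.19)]:
    print(n,at_z(m,np.array(a)/k,z))
print('knob',tri([(m,(149.1,178.4)),(s,(247,242.6))]))
print('pivot',tri([(m,np.array((263,237))/k),(s,(218.6,237.5))]))
print('mouth',at_z(m,(207.5,154.),.11),'rack',at_z(m,(339.3,180.1),0))
im=get_image('top')[135:320,285:420]; cv2.imwrite('pics/crop.png',cv2.resize(im[:,:,::-1],None,fx=3.2,fy=3.2,interpolation=cv2.INTER_CUBIC))
E
```

```text
rack tip [ 0.5214 -0.1444  0.057 ]
rack cap end [ 0.5686 -0.3539  0.057 ]
tbl tip [ 0.2821 -0.4559  0.009 ]
tbl cap [ 0.0976 -0.2038  0.013 ]
hex tip [ 0.4285 -0.1608  0.057 ]
hexcap [ 0.4802 -0.3752  0.057 ]
noseface [0.5681 0.1735 0.11  ]
nose root [0.5668 0.2026 0.11  ]
knob [0.4786 0.3151 0.21  ]
pivot [0.5592 0.2643 0.19  ]
knob (array([0.4842, 0.3176, 0.1934]), [array([-0. , -0.3]), array([0.4, 0.1])])
pivot (array([0.5647, 0.2692, 0.1659]), [array([-0. , -0.1]), array([0.1, 0. ])])
mouth [0.5666 0.1615 0.11  ] rack [ 0.494  -0.2557  0.    ]
```

View pics/crop.png

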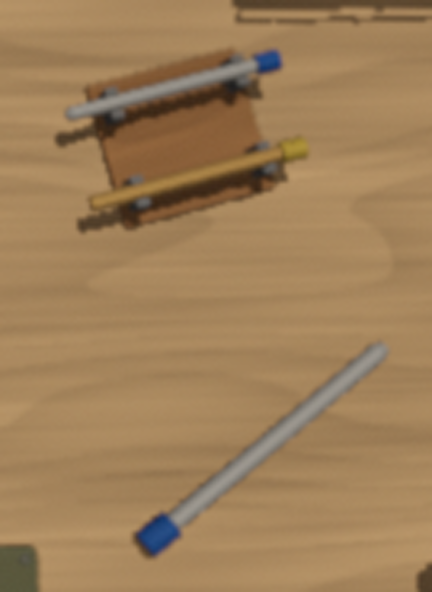

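The crop shows the rack bar (blue cap at 268,62 in the crop, plain end at 72,112). It measures about 215 mm, which fits the 220 mm bar. The one on the table (cap 157,535, end 378,350) measures about 312 mm, so it is the look-alike. I'll take the rack bar, starting with a move above it to look with the wrist camera.

```bash
python3 -m handwheel '{"dp":[[33,28,7],[33,28,7],[33,28,7],[33,28,7],[33,28,7],[33,28,7],[33,28,7],[33,28,7],[33,28,7],[33,28,7],[33,28,7],[33,28,7],[0,0,0],[0,0,0]],"twist":[0.13,0.13,0.13,0.13,0.13,0.13,0.13,0.13,0.13,0.13,0.13,0.13,0,0]}' 0.3
python3 - <<'E'
from h import *
np.set_printoptions(precision=4,suppress=True)
s=robot.observe();print(s['t'],s['joint_pos'],s['ft_force'])
im=get_image('wrist'); m=camera_model('wrist');print(np.array(m['T'])[:3],m['fx'])
cv2.imwrite('pics/w1.png',im[:,:,::-1])
for n in ['shaft','shaft_tip']:
    for r in tip_of('wrist',n): print(n,r, at_z(m,r['xy'],.057))
E
```

```text
t: 2.8
ee_pos: [0.5425, -0.2723, 0.3015]
eef_rot: [-3.14, 0.0, 1.796]
ft_force: [-0.2, -0.2, -0.4]
opening: 0.703
grasp_force: 0.0
2.8 [ 0.7354  0.6329 -0.6326  1.4962  0.3956  1.1433  0.2552] [-0.2324 -0.166  -0.4092]
[[ 0.9748 -0.2137 -0.0638  0.5249]
 [ 0.223   0.9341  0.2789 -0.2021]
 [-0.     -0.2861  0.9582  0.4678]] 294.7136914847065
shaft {'xy': [22.0, 138.6], 'score': 0.82} [ 0.2223 -0.3237  0.057 ]
shaft {'xy': [433.9, 1.4], 'score': 0.18} [ 0.7158 -0.0386  0.057 ]
shaft_tip {'xy': [256.6, 49.9], 'score': 0.68} [ 0.5156 -0.1413  0.057 ]
shaft_tip {'xy': [78.7, 222.3], 'score': 0.58} [ 0.3072 -0.4336  0.057 ]
```

View pics/w1.png

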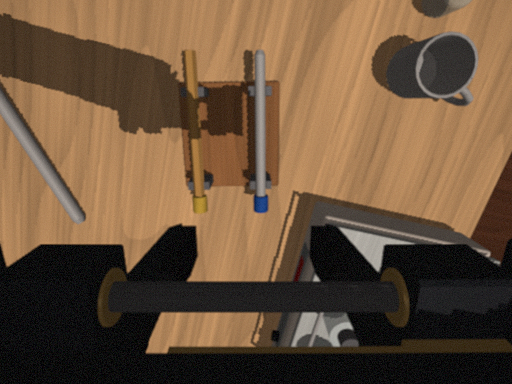

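The wrist view shows the blue-capped bar from (261,50) down to the cap at (261,212), between the saddles at rows 90 and 183. The bottle crate is at lower right and clear.

```bash
python3 - <<'E'
from h import *
np.set_printoptions(precision=4,suppress=True)
m=camera_model('wrist'); im=cv2.imread('pics/w1.png').astype(float)
pts=[]
for r in list(range(56,82,2))+list(range(100,174,2)):
    row=im[r,245:278].sum(1); sat=im[r,245:278].max(1)-im[r,245:278].min(1)
    w=(sat<45)*(row>200); c=np.nonzero(w)[0]
    if len(c)>4: pts.append(at_z(m,(245+c.mean(),r),.057+.0)[:2])
pts=np.array(pts); v=cv2.fitLine(pts.astype(np.float32),cv2.DIST_HUBER,0,.01,.01).ravel()
u=v[:2]*np.sign(v[1]); p0=v[2:]; print(len(pts),u,'angle',np.arctan2(u[1],u[0]),'res',np.std((pts-p0)@[-u[1],u[0]]))
t=at_z(m,(260.5,49.5),.057)[:2]; c=at_z(m,(261,212.5),.06)[:2]
print('tip',t,'cap',c,'len',np.linalg.norm(t-c))
mid=p0+u*(((t-p0)@u+(c-p0)@u)/2); g=mid-u*.005
s=robot.observe(); print('mid',mid,'grasp',g,'d',(g-s['ee_pos'][:2])*1000,'yaw change',np.arctan2(u[1],u[0])-s['eef_rot'][2],'dz to grasp',(.057-.019-s['ee_pos'][2])*1000)
E
```

```text
50 [-0.2394  0.9709] angle 1.8125501 res 0.0004068510366069768
tip [ 0.5204 -0.1398] cap [ 0.572  -0.3556] len 0.22184818731182626
mid [ 0.5455 -0.2478] grasp [ 0.5467 -0.2527] d [ 4.6386 20.266 ] yaw change 0.017562519532879683 dz to grasp -263.560248387228
```

```bash
python3 -m handwheel '{"dp":[[5,20,-20],[0,0,-50],[0,0,-50],[0,0,-50],[0,0,-40],[0,0,-30],[0,0,-24],[0,0,0],[0,0,0]],"twist":[0.017,0,0,0,0,0,0,0,0]}' 0.4
python3 -m handwheel '{"dp":[[0,0,0],[0,0,0],[0,0,0],[0,0,0],[0,0,0]],"twist":[0,0,0,0,0]}' 1 35
```

```text
t: 4.08
ee_pos: [0.5486, -0.2521, 0.0388]
eef_rot: [3.14, 0.001, 1.814]
ft_force: [-0.0, -0.5, -0.2]
opening: 0.601
grasp_force: 0.0
t: 4.7
ee_pos: [0.5479, -0.2516, 0.0381]
eef_rot: [-3.141, 0.0, 1.815]
ft_force: [-1.9, -0.3, 3.5]
opening: 0.126
grasp_force: 34.2
```

```bash
python3 -m handwheel '{"dp":[[0,0,10],[0,0,20],[0,0,40],[-4,34,32],[-4,38,30],[-4,38,30],[-4,38,30],[-4,38,30],[-4,38,30],[-4,38,20],[-4,38,10],[-4,38,10],[-4,38,0],[-2,34,0],[0,0,0],[0,0,0]],"twist":[0,0,0,-0.025,-0.025,-0.025,-0.025,-0.025,-0.025,-0.025,-0.025,-0.025,-0.02,0,0,0]}'
python3 - <<'E'
from h import *
np.set_printoptions(precision=4,suppress=True)
s=robot.observe();print(s['t'],s['joint_pos'],s['ft_torque'])
im=get_image('wrist'); m=camera_model('wrist');print(np.array(m['T'])[:3])
cv2.imwrite('pics/w2.png',im[:,:,::-1]);cv2.imwrite('pics/w2b.png',cv2.resize(im[:,:,::-1],(800,600)))
for n,z in [('mouth',.11),('shaft_tip',s['ee_pos'][2]+.019),('lever_knob',.194),('lever_pivot',.194),('shaft',s['ee_pos'][2]+.019)]:
    for r in tip_of('wrist',n)[:2]: print(n,r, at_z(m,r['xy'],z))
E
```

```text
t: 6.7
ee_pos: [0.506, 0.1578, 0.3304]
eef_rot: [3.141, 0.001, 1.57]
ft_force: [0.3, -0.8, -3.5]
opening: 0.13
grasp_force: 33.4
6.7 [-0.0168  0.4772 -0.591   1.6768  0.2958  1.0781 -0.6984] [-0.0349 -0.1193 -0.0173]
[[ 1.      0.0023 -0.0013  0.5052]
 [-0.0018  0.9582  0.2861  0.2299]
 [ 0.0019 -0.2861  0.9582  0.4965]]
mouth {'xy': [301.3, 149.8], 'score': 0.74} [0.5694 0.1666 0.11  ]
lever_pivot {'xy': [319.0, 60.7], 'score': 0.87} [0.5686 0.2656 0.194 ]
shaft {'xy': [253.6, 227.6], 'score': 0.57} [0.5057 0.1634 0.3494]
```

View pics/w2b.png

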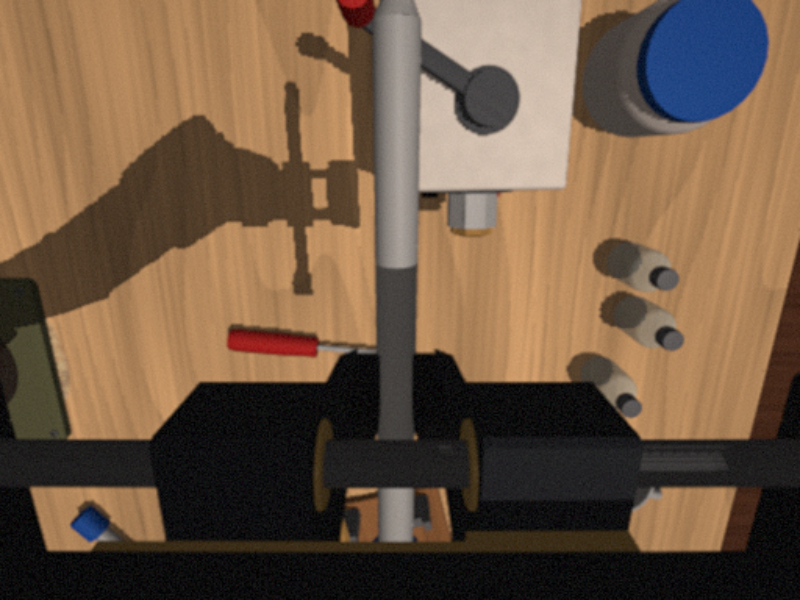

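The view shows the held shaft running to its tip at (396,5). The nose is at 450–496, rows 192–235. The housing top's front edge is at row ~188 and its right edge at column ~570. The knob is at (356,8) and the pivot at (490,98). Next I'll fit the drive's direction and the shaft's.

```bash
cat > fit.py <<'E'
from h import *
np.set_printoptions(precision=4,suppress=True)
m=camera_model('wrist'); s=robot.observe(); im=cv2.GaussianBlur(cv2.imread('pics/w2.png'),(3,3),0).astype(float)
b=im[:,:,0]  # blue channel: white vs wood
def line(p):
    v=cv2.fitLine(np.array(p,np.float32),cv2.DIST_HUBER,0,.001,.001).ravel(); r=np.array(p)-v[2:]
    return v[:2],v[2:],np.median(abs(r@[-v[1],v[0]]))
def edge(a): # subpixel steepest
    g=abs(np.diff(a)); i=int(g.argmax()); w=g[max(0,i-1):i+2]; return max(0,i-1)+(w*np.arange(len(w))).sum()/w.sum()+.5
f=[at_z(m,(c,112+edge(b[112:127,c])),.16)[:2] for c in list(range(322,358,2))]
d=[at_z(m,(355+edge(b[r,355:378]),r),.16)[:2] for r in range(4,112,3)]
for n,l in (('front',f),('right',d)):
    v,p,e=line(l); print(n,v,p,e,'ang',np.degrees(np.arctan2(v[1],v[0])))
v1,p1,_=line(f);v2,p2,_=line(d); k=np.linalg.solve(np.c_[v1,-v2],p2-p1); print('corner',p1+k[0]*v1)
for r in range(126,146,3):
    x1=280+edge(b[r,280:298]); x2=310+edge(b[r,310:330]); print(r,x1,x2,at_z(m,((x1+x2)/2,r),.11), 'w',at_z(m,(x2,r),.11)[0]-at_z(m,(x1,r),.11)[0])
z=s['ee_pos'][2]+.019; q=[]
for r in list(range(12,165,4)):
    x1=230+edge(b[r,230:252]); x2=254+edge(b[r,254:280]); q.append(at_z(m,((x1+x2)/2,r),z)[:2])
v,p,e=line(q); print('shaft',np.degrees(np.arctan2(v[1],v[0])),p,e,q[0],q[-1],s['ee_pos'])
E
python3 fit.py
```

```text
front [1.     0.0039] [0.6012 0.2083] 2.1956096991702977e-05 ang 0.22162564
right [ 0.0098 -1.    ] [0.6263 0.2676] 0.00011407642328460218 ang -89.43856
corner [0.6268 0.2084]
126 296.2894736842105 317.52777777777777 [0.5754 0.1981 0.11  ] w 0.02738514692503169
129 296.38235294117646 317.46666666666664 [0.5756 0.1943 0.11  ] w 0.027263535846617115
132 281.59090909090907 317.43548387096774 [0.5662 0.1905 0.11  ] w 0.04646806364204259
135 296.4047619047619 317.30555555555554 [0.5759 0.1866 0.11  ] w 0.027180121455616102
138 296.4 317.31081081081084 [0.5761 0.1827 0.11  ] w 0.027270908152121298
141 296.3695652173913 317.30555555555554 [0.5762 0.1788 0.11  ] w 0.027382074946301738
144 296.24074074074076 316.56666666666666 [0.5759 0.1749 0.11  ] w 0.02666020613824094
shaft 88.88474 [0.506  0.2323] 0.0002618110662940565 [0.5061 0.2678] [0.5051 0.199 ] [0.5064 0.1578 0.3299]
```

```bash
python3 -m handwheel '{"dp":[[6,-30,-30],[6,-30,-35],[6,-30,-35],[6,-30,-30],[0,-3,-10],[0,0,0],[0,0,0]],"twist":[0,0,0,0,0,0,0]}'
python3 - <<'E'
from h import *
np.set_printoptions(precision=4,suppress=True)
im=get_image('wrist'); cv2.imwrite('pics/w3.png',im[:,:,::-1]);cv2.imwrite('pics/w3b.png',cv2.resize(im[:250,:,::-1],None,fx=1.5625,fy=1.5625))
m=camera_model('wrist');print(robot.observe()['ee_pos'])
for r in tip_of('wrist','mouth')[:2]: print('mouth',r, at_z(m,r['xy'],.11))
for r in tip_of('wrist','shaft_tip')[:2]: print('tip',r, at_z(m,r['xy'],.208))
im=get_image('side');cv2.imwrite('pics/s3.png',im[:,:,::-1])
for c in('side','top'):
  get_image(c)
  for r in tip_of(c,'shaft_tip')[:2]+tip_of(c,'shaft')[:2]: print(c,r)
E
```

```text
t: 7.88
ee_pos: [0.531, 0.0374, 0.191]
eef_rot: [3.139, -0.001, 1.572]
ft_force: [-0.2, 0.4, -3.1]
opening: 0.126
grasp_force: 33.4
[0.531  0.0373 0.191 ]
mouth {'xy': [305.1, 20.7], 'score': 0.79} [0.5695 0.1674 0.11  ]
mouth {'xy': [252.2, 226.2], 'score': 0.26} [ 0.5298 -0.0003  0.11  ]
side {'xy': [338.6, 168.7], 'score': 0.71}
side {'xy': [238.9, 195.7], 'score': 0.61}
side {'xy': [365.8, 186.1], 'score': 0.9}
side {'xy': [251.8, 177.8], 'score': 0.55}
top {'xy': [207.4, 159.7], 'score': 0.69}
top {'xy': [406.0, 242.9], 'score': 0.67}
top {'xy': [253.6, 207.2], 'score': 0.69}
top {'xy': [368.5, 274.0], 'score': 0.6}
```

View pics/w3b.png

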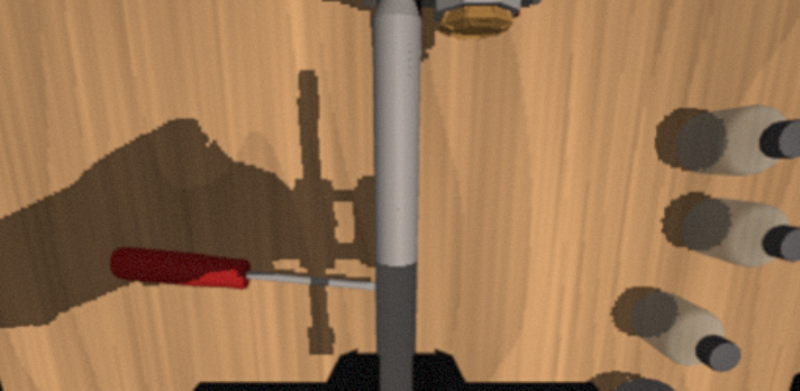

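The view shows the mouth at about (476,25) with the shaft left of it (375–420), its tip near the top edge. I'll measure the shaft line in this frame, and droop from the top and side views.

```bash
python3 - <<'E'
from h import *
np.set_printoptions(precision=4,suppress=True)
print('tip',tri([(camera_model('top'),(207.4,159.7)),(camera_model('side'),(238.9,195.7))]))
m=camera_model('wrist'); im=cv2.imread('pics/w3.png').astype(float); q=[]
for r in range(12,164,4):
    if r>95 and r<130 and False: continue
    seg=im[r,225:285]; sat=(seg.max(1)-seg.min(1))/(seg.max(1)+1); w=np.nonzero((sat<.2))[0]; 
    P=at_z(m,(225+w.mean(),r),.210); q.append((P[0],P[1],225+w.min(),225+w.max()))
q=np.array(q); ok=abs((q[:,3]-q[:,2])-26)<6; print(q[::5]); q=q[ok]
print(len(q),np.polyfit(q[:,1]-.152,q[:,0],1))
# side view: shaft edge points, mid & tip of shaft held
from workcell import masks_of
get_image('side')
for r in masks_of('side','shaft'):
    p=r['pixels']; ys,xs=np.nonzero(p); print(r['score'],r['extent'],p.sum()); v=cv2.fitLine(np.c_[xs,ys].astype(np.float32),cv2.DIST_L2,0,.01,.01).ravel(); print(v)
s=camera_model('side')
for y in (-.08,0,.08,.152): print(y,proj(s,(.5303,y,.21)), proj(s,(.5303,y,.22)))
E
```

```text
tip (array([0.5331, 0.1513, 0.2149]), [array([-0.2, -1.6]), array([1.7, 0.3])])
[[  0.5308   0.1455 239.     281.    ]
 [  0.5299   0.1375 239.     269.    ]
 [  0.5297   0.1292 240.     267.    ]
 [  0.5297   0.1206 240.     267.    ]
 [  0.5297   0.1118 240.     267.    ]
 [  0.5294   0.1026 240.     266.    ]
 [  0.5294   0.0931 240.     266.    ]
 [  0.5294   0.0832 240.     266.    ]]
37 [0.0077 0.5299]
0.94 [369.2, 185.8, 60.5, 40.7] 486
[  0.8513   0.5247 371.2654 186.7819]
0.47 [248.1, 187.8, 10.9, 18.3] 78
[  0.3779  -0.9258 246.0256 187.6923]
-0.08 [257.2214 158.4591] [257.1293 155.413 ]
0 [252.3916 170.7267] [252.2761 167.5722]
0.08 [247.0382 184.3188] [246.8949 181.0487]
0.152 [241.6965 197.8756] [241.5235 194.4946]
```

```bash
python3 -m handwheel '{"dp":[[20,-4,-30],[21,0,-40],[0,0,-30],[0,0,0],[0,0,0]],"twist":[0.014,0,0,0,0]}'
python3 - <<'E'
from h import *
np.set_printoptions(precision=4,suppress=True)
a=get_image('side')[160:280,170:310]; cv2.imwrite('pics/s4.png',cv2.resize(a[:,:,::-1],None,fx=5,fy=5,interpolation=cv2.INTER_CUBIC))
b=get_image('top')[120:200,180:290];cv2.imwrite('pics/t4.png',cv2.resize(b[:,:,::-1],None,fx=6,fy=6,interpolation=cv2.INTER_CUBIC))
e=robot.observe()['ee_pos'];print(e)
for c in('top','side'): print(c,'tip',proj(camera_model(c),(e[0]-.001,e[1]+.115,e[2]+.019)),'mouth',proj(camera_model(c),(.5695,.167,.11)))
E
```

```text
t: 9.1
ee_pos: [0.5718, 0.032, 0.0908]
eef_rot: [3.14, -0.0, 1.584]
ft_force: [-0.2, -0.4, -3.1]
opening: 0.122
grasp_force: 33.4
[0.5722 0.0319 0.0914]
top tip [212.3072 152.3485] mouth [205.6663 153.0905]
side tip [228.7546 227.8587] mouth [227.7095 232.2946]
```

View pics/t4.png

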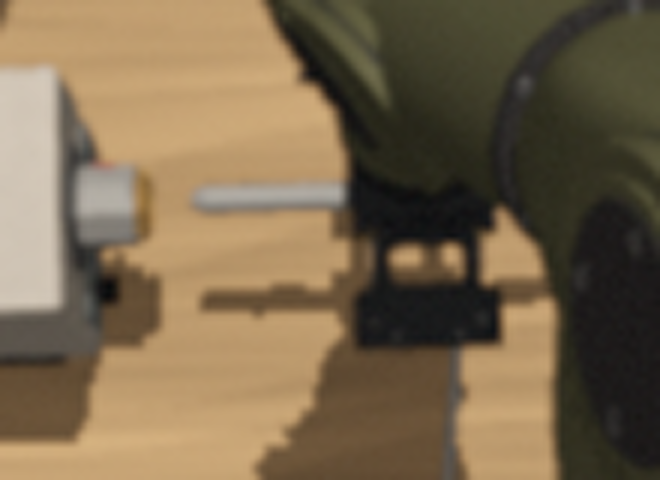

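View pics/s4.png

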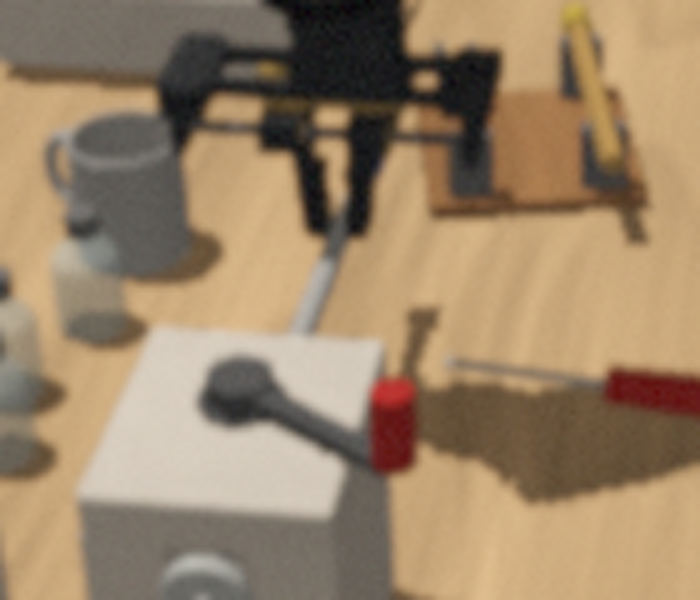

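Top crop: shaft tip at about (192,199), nose front centred at about row 205, so the shaft may sit about 1 px (3 mm) high in x. The side crop shows the shaft gripped straight, with the knob at (393,425). I'll do a sub-pixel check.

```bash
python3 - <<'E'
from h import *
np.set_printoptions(precision=4,suppress=True)
m=camera_model('top'); im=np.mean([get_image('top').astype(float) for _ in range(4)],0)
def cen(c,a,b):
    seg=im[a:b,c]; sat=(seg.max(1)-seg.min(1))/(seg.max(1)+1); bg=(sat[0]+sat[-1])/2; w=np.clip(bg-sat,0,None); w[w<.25*w.max()]=0
    return a+(w*np.arange(b-a)).sum()/w.sum(), (w>.5*w.max()).sum()
S=[];N=[]
for c in range(214,236,2):
    r,n=cen(c,146,162); P=at_z(m,(c,r),.110); S.append(P); print('s',c,round(r,2),n,P[:2])
for c in range(194,203): 
    r,n=cen(c,143,165); P=at_z(m,(c,r),.110); N.append(P); print('n',c,round(r,2),n,P[:2])
for L in(S,N):
    L=np.array(L); print(np.polyfit(L[:,1]-.16,L[:,0],1))
E
```

```text
s 214 152.73 4 [0.5701 0.1418]
s 216 152.7 4 [0.57   0.1358]
s 218 152.35 4 [0.5709 0.1297]
s 220 152.3 4 [0.571  0.1237]
s 222 152.27 4 [0.5709 0.1176]
s 224 152.25 4 [0.5709 0.1116]
s 226 152.2 4 [0.5709 0.1055]
s 228 152.15 4 [0.5709 0.0995]
s 230 152.11 4 [0.5709 0.0935]
s 232 152.08 5 [0.5708 0.0874]
s 234 152.06 5 [0.5708 0.0814]
n 194 154.66 4 [0.5655 0.2023]
n 195 156.34 17 [0.5602 0.1993]
n 196 154.42 13 [0.5661 0.1963]
n 197 154.02 13 [0.5672 0.1932]
n 198 153.96 13 [0.5674 0.1902]
n 199 153.67 13 [0.5682 0.1872]
n 200 153.55 13 [0.5685 0.1842]
n 201 153.58 12 [0.5683 0.1811]
n 202 153.95 9 [0.5671 0.1781]
[-0.0101  0.5702]
[-0.2005  0.5725]
```

```bash
python3 -m handwheel '{"dp":[[-2,0,0],[0,6,0],[0,6,0],[0,4,0],[0,4,0],[0,4,0],[0,2,0],[0,0,0]],"twist":[0,0,0,0,0,0,0,0]}'
```

```text
t: 10.4
ee_pos: [0.5693, 0.0577, 0.0898]
eef_rot: [3.142, -0.0, 1.584]
ft_force: [-0.2, 0.7, -3.7]
opening: 0.127
grasp_force: 33.4
```

```bash
python3 -m handwheel '{"dp":[[0,2,0],[0,2,0],[0,2,0],[0,0,0]],"twist":[0,0,0,0]}'
```

```text
t: 10.9
ee_pos: [0.5693, 0.0639, 0.0899]
eef_rot: [3.141, -0.0, 1.584]
ft_force: [0.2, -0.2, -3.4]
opening: 0.127
grasp_force: 33.4
```

```bash
python3 -m handwheel '{"dp":[[0,4,0],[0,4,0],[0,4,0],[0,0,0]],"twist":[0,0,0,0]}'
```

```text
t: 11.4
ee_pos: [0.5693, 0.0764, 0.0899]
eef_rot: [3.141, -0.001, 1.585]
ft_force: [-0.5, -0.9, -3.0]
opening: 0.124
grasp_force: 33.2
```

```bash
python3 -m handwheel '{"dp":[[0,4,0],[0,4,0],[0,0,0]],"twist":[0,0,0]}'
```

```text
t: 11.78
ee_pos: [0.5692, 0.0843, 0.0899]
eef_rot: [3.141, -0.0, 1.585]
ft_force: [0.6, -0.3, -2.8]
opening: 0.124
grasp_force: 33.3
```

```bash
python3 -m handwheel '{"dp":[[0,4,0],[0,4,0],[0,4,0],[0,0,0]],"twist":[0,0,0,0]}'; python3 -m handwheel '{"dp":[[0,4,0],[0,4,0],[0,4,0],[0,0,0]],"twist":[0,0,0,0]}'
```

```text
t: 12.28
ee_pos: [0.5693, 0.0963, 0.0899]
eef_rot: [3.141, -0.0, 1.585]
ft_force: [0.5, 0.2, -2.7]
opening: 0.125
grasp_force: 33.1
t: 12.78
ee_pos: [0.5693, 0.1061, 0.0899]
eef_rot: [-3.141, 0.002, 1.583]
ft_force: [-0.3, -4.3, -1.3]
opening: 0.123
grasp_force: 33.4
```

```bash
python3 -m handwheel '{"dp":[[0,3,0],[0,3,0],[0,3,0],[0,0,0]],"twist":[0,0,0,0]}'
```

```text
t: 13.28
ee_pos: [0.5693, 0.1155, 0.0899]
eef_rot: [-3.141, 0.002, 1.583]
ft_force: [0.2, -3.4, -0.3]
opening: 0.127
grasp_force: 33.5
```

```bash
python3 -m handwheel '{"dp":[[0,2,0],[0,2,0],[0,2,0],[0,0,0]],"twist":[0,0,0,0]}'
```

```text
t: 13.78
ee_pos: [0.5692, 0.1215, 0.0898]
eef_rot: [-3.141, 0.002, 1.583]
ft_force: [-0.1, -4.4, -1.3]
opening: 0.128
grasp_force: 33.5
```

```bash
for i in 1; do python3 -m handwheel '{"dp":[[0,1,0],[0,1,0],[0,0,0]],"twist":[0,0,0]}'; done; python3 -m handwheel '{"dp":[[0,1,0],[0,1,0],[0,0,0]],"twist":[0,0,0]}';
```

```text
t: 14.15
ee_pos: [0.5692, 0.1233, 0.0898]
eef_rot: [-3.141, 0.002, 1.583]
ft_force: [0.1, -5.7, -1.2]
opening: 0.125
grasp_force: 33.5
t: 14.52
ee_pos: [0.5692, 0.1253, 0.0898]
eef_rot: [-3.141, 0.002, 1.583]
ft_force: [-0.2, -5.1, -0.6]
opening: 0.123
grasp_force: 33.5
```

```bash
python3 -m handwheel '{"dp":[[0,1,0],[0,1,0],[0,0,0]],"twist":[0,0,0]}'
```

```text
t: 14.9
ee_pos: [0.5692, 0.1272, 0.0898]
eef_rot: [-3.141, 0.002, 1.583]
ft_force: [-0.2, -4.2, -0.3]
opening: 0.126
grasp_force: 33.6
```

```bash
python3 -m handwheel '{"dp":[[0,1,0],[0,1,0],[0,0,0]],"twist":[0,0,0]}'
```

```text
t: 15.28
ee_pos: [0.5692, 0.1292, 0.0898]
eef_rot: [-3.141, 0.002, 1.583]
ft_force: [0.2, -5.9, -0.6]
opening: 0.121
grasp_force: 33.6
```

```bash
python3 -m handwheel '{"dp":[[0,1,0],[0,1,0],[0,0,0]],"twist":[0,0,0]}'
```

```text
t: 15.65
ee_pos: [0.5692, 0.1311, 0.0899]
eef_rot: [-3.141, 0.002, 1.583]
ft_force: [0.1, -5.6, 0.7]
opening: 0.126
grasp_force: 33.6
```

```bash
python3 -m handwheel '{"dp":[[0,1,0],[0,1,0],[0,0,0]],"twist":[0,0,0]}'
```

```text
t: 16.02
ee_pos: [0.5692, 0.1312, 0.0898]
eef_rot: [-3.141, 0.005, 1.582]
ft_force: [0.6, -7.9, 0.9]
opening: 0.123
grasp_force: 34.0
```

```bash
python3 -m handwheel '{"dp":[[0,1,0],[0,1,0],[0,0,0]],"twist":[0,0,0]}'
```

```text
t: 16.4
ee_pos: [0.5692, 0.1321, 0.0897]
eef_rot: [-3.14, 0.006, 1.581]
ft_force: [-0.4, -9.9, 1.7]
opening: 0.122
grasp_force: 34.1
```

```bash
python3 -m handwheel '{"dp":[[0,1,0],[0,0,0]],"twist":[0,0]}'
```

```text
t: 16.65
ee_pos: [0.5692, 0.1327, 0.0898]
eef_rot: [-3.14, 0.007, 1.581]
ft_force: [0.4, -10.4, 2.1]
opening: 0.123
grasp_force: 34.2
```

```bash
python3 -m handwheel '{"dp":[[0,1,0],[0,0,0]],"twist":[0,0]}'
```

```text
t: 16.9
ee_pos: [0.5692, 0.1333, 0.0897]
eef_rot: [-3.14, 0.008, 1.581]
ft_force: [-0.4, -12.0, 1.2]
opening: 0.125
grasp_force: 34.2
```

```bash
python3 -m handwheel '{"dp":[[0,1,0],[0,0,0]],"twist":[0,0]}'
```

```text
t: 17.15
ee_pos: [0.5692, 0.1339, 0.0897]
eef_rot: [-3.14, 0.008, 1.58]
ft_force: [0.2, -11.7, 2.7]
opening: 0.122
grasp_force: 34.3
```

```bash
python3 -m handwheel '{"dp":[[0,1,0],[0,0,0]],"twist":[0,0]}'
```

```text
t: 17.4
ee_pos: [0.5692, 0.1342, 0.0897]
eef_rot: [-3.14, 0.009, 1.58]
ft_force: [0.3, -12.9, 4.2]
opening: 0.125
grasp_force: 34.3
```

```bash
python3 -m handwheel '{"dp":[[0,1,0],[0,1,0],[0,0,0]],"twist":[0,0,0]}'
```

```text
t: 17.77
ee_pos: [0.5692, 0.1343, 0.0897]
eef_rot: [-3.139, 0.012, 1.579]
ft_force: [1.0, -15.7, 4.6]
opening: 0.125
grasp_force: 34.5
```

```bash
python3 -m handwheel '{"dp":[[0,1,0],[0,1,0],[0,0,0]],"twist":[0,0,0]}'
```

```text
t: 18.15
ee_pos: [0.5691, 0.1343, 0.0896]
eef_rot: [-3.139, 0.015, 1.578]
ft_force: [0.1, -18.1, 5.2]
opening: 0.126
grasp_force: 34.7
```

```bash
python3 -m handwheel '{"dp":[[0,-2,0],[0,-2,0],[0,-1,0],[0,0,0]],"twist":[0,0,0,0]}'; python3 -m handwheel '{"dp":[[0,0,0],[0,0,0],[0,0,0],[0,0,0]],"twist":[0,0,0,0]}' 0.45
python3 - <<'E'
from h import *
e=robot.observe()['ee_pos'];im=get_image('top');print(tip_of('top','shaft')[:3])
cv2.imwrite('pics/t5.png',im[:,:,::-1])
E
```

```text
t: 18.65
ee_pos: [0.5692, 0.1343, 0.0898]
eef_rot: [-3.14, 0.007, 1.58]
ft_force: [-0.1, -11.1, 1.7]
opening: 0.122
grasp_force: 34.2
t: 19.15
ee_pos: [0.5692, 0.1406, 0.0899]
eef_rot: [3.141, -0.001, 1.585]
ft_force: [0.1, 0.6, -0.6]
opening: 0.539
grasp_force: 0.0
[{'xy': [369.1, 276.6], 'score': 0.72}]
```

```bash
python3 -m handwheel '{"dp":[[0,0,10],[0,0,20],[0,0,40],[0,0,50],[-14,0,50],[-14,30,40],[-14,30,30],[-14,30,0],[-13,30,0],[0,0,0],[0,0,0]],"twist":[0,0,0,0,0,0,0,0,0,0,0]}'
python3 - <<'E'
from h import *
np.set_printoptions(precision=4,suppress=True)
s=robot.observe();print(s['t'],s['joint_pos'])
im=get_image('wrist'); m=camera_model('wrist');cv2.imwrite('pics/w6.png',cv2.resize(im[:,:,::-1],(800,600)))
for n in ['lever_knob','lever_pivot']:
    for r in tip_of('wrist',n)[:2]: print(n,r, at_z(m,r['xy'],.194))
for r in masks_of('wrist','lever_knob')[:2]: print(r['score'],r['extent'])
E
```

```text
t: 20.62
ee_pos: [0.5007, 0.2585, 0.3301]
eef_rot: [3.141, 0.001, 1.583]
ft_force: [0.1, -0.2, -1.2]
opening: 0.546
grasp_force: 0.0
20.625 [-0.2226  0.5252 -0.5623  1.5837  0.3028  1.1206 -0.8447]
lever_knob {'xy': [231.3, 111.6], 'score': 0.7} [0.4781 0.3192 0.194 ]
lever_pivot {'xy': [319.8, 163.1], 'score': 0.89} [0.5701 0.2681 0.194 ]
0.96 [277.2, 139.3, 108.4, 75.1]
```

View pics/w6.png

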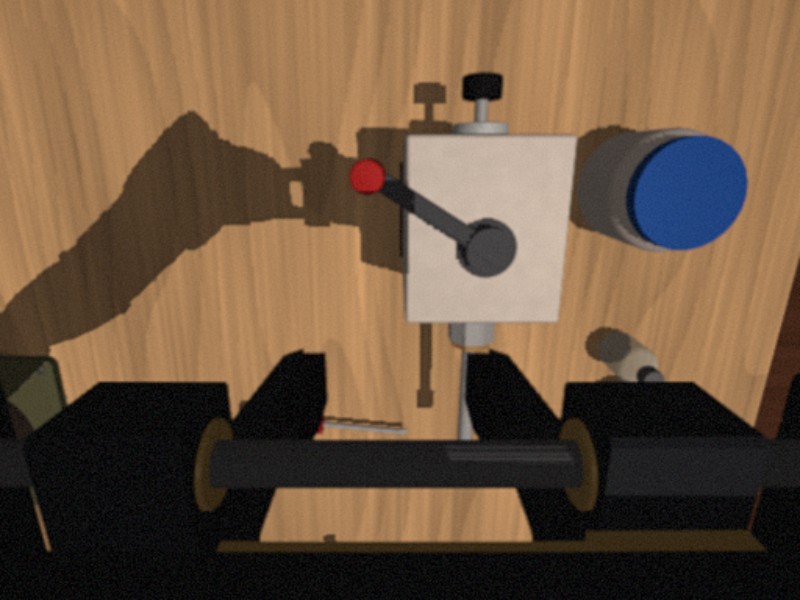

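The red knob's top centre is at (368,176), the hub at (486,248), and the shaft shows in the nose at column ~465.

```bash
python3 - <<'E'
from h import *
np.set_printoptions(precision=4,suppress=True)
m=camera_model('wrist'); im=get_image('wrist').astype(int)
R=(im[:,:,0]>120)&(im[:,:,1]<60)&(im[:,:,2]<60)&(np.arange(384)[:,None]<200)
ys,xs=np.nonzero(R);c=(xs.mean(),ys.mean());print(c,xs.min(),xs.max(),ys.min(),ys.max())
K=at_z(m,c,.210);
for z in (.175,.18,.19):
    P=at_z(m,(311,158.7),z); v=K-P; print(z,K[:2],P[:2],np.hypot(*v[:2]),np.degrees(np.arctan2(v[1],v[0])))
print('d',(K-robot.observe()['ee_pos'])[:2]*1000)
E
```

```text
(np.float64(234.1089918256131), np.float64(112.5558583106267)) 224 245 102 123
0.175 [0.4817 0.3193] [0.5643 0.2693] 0.09645154360577342 148.8162380664094
0.18 [0.4817 0.3193] [0.5632 0.2703] 0.09508635805955025 148.99279554531682
0.19 [0.4817 0.3193] [0.5612 0.2722] 0.09235881577577923 149.36156016951804
d [-19.0321  60.7714]
```

```bash
python3 -m handwheel '{"dp":[[-4,10,0],[-4,10,0],[-4,10,0],[-4,10,0],[-4,10,0],[0,10,0],[0,0,-30],[0,0,-40],[0,0,-40],[0,0,-30],[0,0,-10],[0,0,0]],"twist":[0.17,0.17,0.17,0.17,0.17,0.17,0,0,0,0,0,0]}' 0.45
python3 -m handwheel '{"dp":[[0,0,0],[0,0,0],[0,0,0]],"twist":[0,0,0]}' 0.66
python3 - <<'E'
from h import *
print(robot.observe()['joint_pos'])
a=get_image('side')[150:300,170:330]; cv2.imwrite('pics/s7.png',cv2.resize(a[:,:,::-1],None,fx=4,fy=4,interpolation=cv2.INTER_CUBIC))
E
```

```text
t: 22.38
ee_pos: [0.4805, 0.3195, 0.1799]
eef_rot: [-3.141, -0.0, 2.603]
ft_force: [0.3, 0.8, 0.2]
opening: 0.547
grasp_force: 0.0
t: 22.75
ee_pos: [0.4805, 0.3198, 0.1805]
eef_rot: [3.14, 0.0, 2.604]
ft_force: [0.3, -0.7, 0.2]
opening: 0.345
grasp_force: 0.0
[-0.2533817   0.76010742 -0.73465297  1.7376139   0.63369346  0.89526865
 -0.23026601]
```

View pics/s7.png

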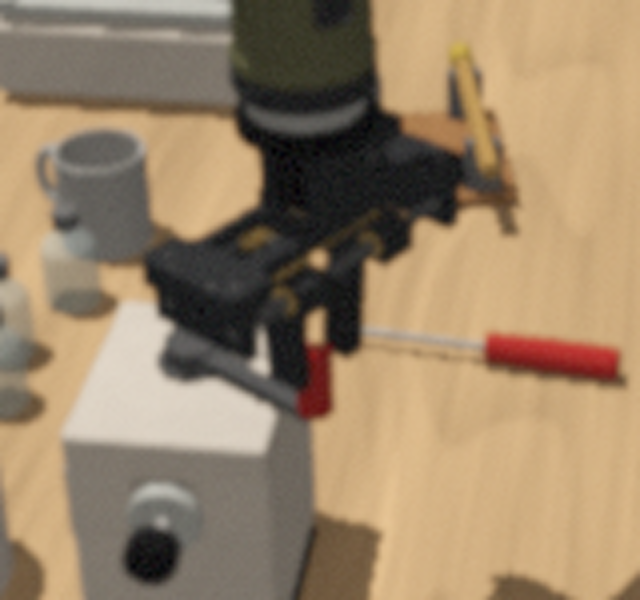

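```bash
python3 - <<'E'
from h import *
m=camera_model('side'); s=robot.observe(); e=s['ee_pos']; y=s['eef_rot'][2]; t=np.array([np.sin(y),-np.cos(y),0])
f=lambda P:np.round((proj(m,P)-[170,150])*4)
print('tcp',f(e),'fingers',f(e+t*.02),f(e-t*.02),'knob bot/top',f([.481,.319,.17]),f([.481,.319,.212]))
im=get_image('wrist'); cv2.imwrite('pics/w8.png',cv2.resize(im[:,:,::-1],(800,600)))
E
```

```text
tcp [316. 392.] fingers [293. 409.] [339. 376.] knob bot/top [316. 406.] [314. 346.]
```

View pics/w8.png

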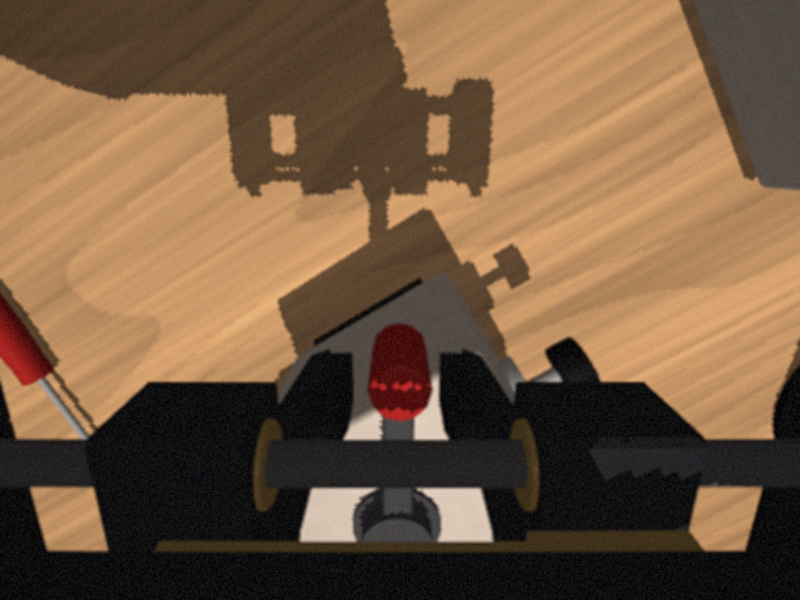

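The wrist view shows the knob (400,370) centred between the fingers, with the arm running straight to the hub (398,515). Now I'll swing it along the arc.

```bash
python3 -m handwheel '{"dp":[[-2,1,0],[-4.7,-8.8,0],[-3.8,-9.2,0],[-2.9,-9.6,0],[0,0,0]],"twist":[0,0.1,0.1,0.1,0]}'
```

```text
t: 23.48
ee_pos: [0.4667, 0.2939, 0.1802]
eef_rot: [3.139, -0.001, 2.903]
ft_force: [-0.3, 2.0, 0.3]
opening: 0.34
grasp_force: 1.0
```

```bash
python3 -m handwheel '{"dp":[[-1.9,-9.8,0],[-0.9,-10,0],[0.1,-10,0],[0,0,0]],"twist":[0.1,0.1,0.1,0]}'
```

```text
t: 23.98
ee_pos: [0.4638, 0.264, 0.1801]
eef_rot: [3.14, -0.001, -3.081]
ft_force: [-1.8, 2.4, 0.5]
opening: 0.346
grasp_force: 1.1
```

```bash
python3 -m handwheel '{"dp":[[1.1,-9.9,0],[2.1,-9.8,0],[1.5,-4.8,0],[0,0,0]],"twist":[0.1,0.1,0.05,0]}'
```

```text
t: 24.48
ee_pos: [0.468, 0.2398, 0.1801]
eef_rot: [3.14, -0.001, -2.831]
ft_force: [-3.5, 3.1, 3.3]
opening: 0.338
grasp_force: 2.0
```

```bash
python3 -m handwheel '{"dp":[[1.5,-4.8,0],[2,-4.6,0],[0,0,0]],"twist":[0.05,0.05,0]}'
```

```text
t: 24.85
ee_pos: [0.4715, 0.2301, 0.1799]
eef_rot: [3.141, -0.001, -2.731]
ft_force: [-3.7, 2.6, 2.8]
opening: 0.339
grasp_force: 2.1
```

```bash
python3 -m handwheel '{"dp":[[2,-4.6,0],[0,0,0]],"twist":[0.05,0]}'
```

```text
t: 25.1
ee_pos: [0.4736, 0.2252, 0.1799]
eef_rot: [3.141, -0.001, -2.681]
ft_force: [-4.4, 4.0, 2.5]
opening: 0.339
grasp_force: 2.2
```

```bash
python3 -m handwheel '{"dp":[[1.2,-2.7,0],[0,0,0]],"twist":[0.03,0]}'
```

```text
t: 25.35
ee_pos: [0.4749, 0.2226, 0.1799]
eef_rot: [3.141, -0.001, -2.65]
ft_force: [-4.8, 3.0, 1.1]
opening: 0.338
grasp_force: 2.3
```

```bash
python3 -m handwheel '{"dp":[[1.7,-3.6,0],[0,0,0]],"twist":[0.04,0]}'
```

```text
t: 25.6
ee_pos: [0.4768, 0.2188, 0.1799]
eef_rot: [3.141, -0.0, -2.61]
ft_force: [-3.2, 3.7, 1.7]
opening: 0.343
grasp_force: 2.3
```

```bash
python3 -m handwheel '{"dp":[[1.8,-3.5,0],[0,0,0]],"twist":[0.04,0]}'
```

```text
t: 25.85
ee_pos: [0.4788, 0.2153, 0.1799]
eef_rot: [3.141, -0.0, -2.571]
ft_force: [-3.3, 3.8, 0.5]
opening: 0.346
grasp_force: 2.3
```

```bash
python3 -m handwheel '{"dp":[[1.4,-2.6,0],[0,0,0]],"twist":[0.03,0]}'
```

```text
t: 26.1
ee_pos: [0.4804, 0.2127, 0.1799]
eef_rot: [3.141, 0.0, -2.54]
ft_force: [-2.0, 3.5, 0.7]
opening: 0.343
grasp_force: 2.4
```

```bash
python3 -m handwheel '{"dp":[[1.4,-2.6,0],[0,0,0]],"twist":[0.03,0]}'
```

```text
t: 26.35
ee_pos: [0.4821, 0.2102, 0.1799]
eef_rot: [3.141, 0.001, -2.51]
ft_force: [-3.1, 4.8, 1.0]
opening: 0.342
grasp_force: 2.4
```

```bash
python3 -m handwheel '{"dp":[[1.6,-2.5,0],[0,0,0]],"twist":[0.03,0]}'
```

```text
t: 26.6
ee_pos: [0.4838, 0.2077, 0.1799]
eef_rot: [3.141, 0.001, -2.48]
ft_force: [-1.5, 4.4, 0.6]
opening: 0.339
grasp_force: 2.3
```

```bash
python3 -m handwheel '{"dp":[[1.6,-2.5,0],[0,0,0]],"twist":[0.03,0]}'
```

```text
t: 26.85
ee_pos: [0.4856, 0.2053, 0.1799]
eef_rot: [3.141, 0.001, -2.45]
ft_force: [-1.5, 5.2, 0.2]
opening: 0.343
grasp_force: 2.3
```

```bash
python3 -m handwheel '{"dp":[[1.2,-1.6,0],[0,0,0]],"twist":[0.02,0]}'
```

```text
t: 27.1
ee_pos: [0.4861, 0.2051, 0.18]
eef_rot: [3.139, 0.003, -2.429]
ft_force: [-2.0, 7.9, -3.2]
opening: 0.345
grasp_force: 3.7
```

Motion stopped and the force is rising. I'll press a little more to confirm it is the end of travel.

```bash
python3 -m handwheel '{"dp":[[1.2,-1.6,0],[0,0,0]],"twist":[0,0]}'
```

```text
t: 27.35
ee_pos: [0.4862, 0.2051, 0.18]
eef_rot: [3.136, 0.003, -2.427]
ft_force: [-5.4, 11.3, -3.8]
opening: 0.339
grasp_force: 5.6
```

```bash
python3 -m handwheel '{"dp":[[1.2,-1.6,0],[0,0,0]],"twist":[0,0]}'
```

```text
t: 27.6
ee_pos: [0.4862, 0.2051, 0.18]
eef_rot: [3.133, 0.004, -2.426]
ft_force: [-6.5, 13.5, -6.3]
opening: 0.342
grasp_force: 7.4
```

```bash
python3 -m handwheel '{"dp":[[-2,3,0],[-2,3,0],[-1,1,0],[0,0,0],[0,0,10],[0,0,30],[0,0,40],[0,0,50],[-10,-10,20],[0,-40,0],[0,-40,0],[0,0,0]],"twist":[0,0,0,0,0,0,0,0,-0.17,-0.17,-0.17,0]}'
python3 - <<'E'
from h import *
np.set_printoptions(precision=4,suppress=True)
s=robot.observe();print(s['t'],s['ft_force'])
a=get_image('side')[150:300,140:340]; b=get_image('top')[110:210,120:320]
a=cv2.resize(a[:,:,::-1],None,fx=2.5,fy=2.5,interpolation=cv2.INTER_CUBIC);b=cv2.resize(b[:,:,::-1],(500,250))
im=np.zeros((600,500,3),np.uint8);im[:375]=a[:375];im[375:600]=b[:225]; cv2.imwrite('pics/f.png',im)
k=tip_of('top','lever_knob')+[]; kk=tip_of('side','lever_knob'); print(k,kk)
if k and kk: print(tri([(camera_model('top'),k[0]['xy']),(camera_model('side'),kk[0]['xy'])]))
print(tip_of('top','shaft')[:3])
E
```

```text
t: 29.1
ee_pos: [0.474, 0.1131, 0.3301]
eef_rot: [-3.138, -0.0, -2.946]
ft_force: [-0.7, 0.2, -0.2]
opening: 0.342
grasp_force: 0.0
29.1 [-0.685   0.1755 -0.2213]
[{'xy': [348.4, 188.4], 'score': 0.56}, {'xy': [185.7, 176.2], 'score': 0.52}, {'xy': [220.9, 103.0], 'score': 0.26}] [{'xy': [255.1, 214.9], 'score': 0.55}]
(array([ 0.535 , -0.3104, -0.1409]), [array([ -2.5, -14.3]), array([13.9,  0.9])])
[]
```

View pics/f.png

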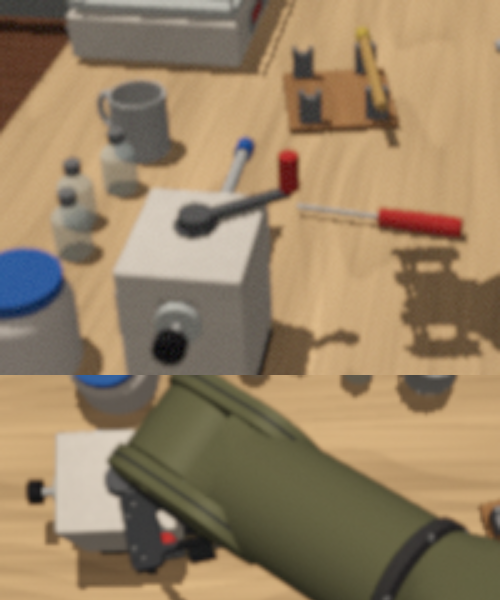

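The lever is swung to its end (knob at 288,170 in the side crop), and the shaft sits in the nose with its blue cap at (245,147). The hex bar, mug and bottles are untouched, and the robot is clear of everything.

```bash
python3 -c "
from workcell import job
print(job.hand_in())"
```

```text
the job is handed in; nothing more can be done
None
```

The job is handed in at about 29 s: the blue-capped shaft was pressed home on the depth stop (about 18 N at the wrist, some 5 N of it ball drag) and released, and the lever was then swung until it stopped solidly at the end of its travel; nothing else was moved.

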